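# Angle the long instrument case past the keeper post into its bay

### The arm

A 6-joint arm with a two-finger parallel gripper is mounted at the origin on the work surface. World frame = base frame: x ahead of the robot, y to its left, z up, the work surface at z = 0. Lengths are in m, angles in rad, forces in N, time in s.
With the tool pointing down it reaches from about 0.275 to 0.75 m from the base axis. Payload 10.2 kg.
Tool frame: the origin (TCP) lies on the centre line of the jaws, within the pads' length; the fingertips stand 11 mm ahead of it and the grasp point (between the pads) lies 8 mm behind it (manip.finger_overhang is the distance from the TCP to the fingertips, in m); z points along the fingers, y is the direction in which the jaws open and shut (so a half turn about z gives the same grasp; the last joint's range is limited). The gripper opens to 88 mm and grips with 3 to 60 N. Pads are 18 mm wide; open, the fingers measure 123 mm over their backs; the gripper's body (75 mm by 187 mm) begins 45 mm behind the grasp point.
Start: joints at [1.056, 0.313, 1.498, -0, 1.331, -0.223], TCP at [0.151, 0.503, 0.25] pointing down, gripper open.
Joint ranges: [-2.94, 2.94], [-0.97, 2.17], [0.19, 2.56], [-1.23, 4.37], [0.02, 3.11], [-2.88, 2.88]. Speed limits (rad/s): [2.39, 2.39, 3.01, 3.14, 3.14, 3.14].

### API

Orientations are given as [roll, pitch, yaw] about the fixed x, y, z axes, in that order (R = Rz(yaw) Ry(pitch) Rx(roll)).
In Python, from plant import manip gives the robot as it stands. The module is installed in compiled form; this text tells all that it offers.
- The arm moves only by the tool send_rows, never from a script. Its argument "commands" is a list of rows, each an object of numbers: "dx", "dy", "dz": the shift along the tool's x, y, z normalised to -1 to 1, where 1 is 500 mm; "spin": the turn about the tool's z normalised to -1 to 1, where 1 is 2 rad. In form: [{"dx": .., "dy": .., "dz": .., "spin": ..}, ...]. A call has 1 to 12 rows; each row is the pose to reach, as a shift and turn from the pose commanded when the call began, along the tool's axes at that moment; what a row does not reach only later rows make up. A row lasts 1/12 s, in which the tool goes at most 41.7 mm and 7.16 degrees, less where a joint would pass 70% of its speed; a pose out of reach is approached as far as the arm can. A call with a number of a shift or a turn outside -1 to 1 is refused whole. A call with a gripper value outside its range is refused whole. "jaw" is the opening, from 0 (shut) to 1 (fully open), set as the call begins (left out, the last holds). The fingers move at their own pace and stop on an object; the grip force is fixed at half the most. Time passes only in rows, so rows that repeat a pose let the fingers close. It gives the time, the measured TCP pose, the force and the opening at its end, in the units of the state.
- manip.get_obs(): the state, without advancing time (a new reading comes with each control period).
- manip.read_camera(name): name is "scene" or "top" or "wrist"; returns a dict with "img" (480x640x3 uint8, red, green, blue), "fx", "fy", "cx", "cy" (pixels), "pose" (4x4, takes a point from camera to world coordinates). Camera axes: x right, y down, z forward; pixel columns grow to the right and rows downward; lengths in m; the calibration is good to about 2 mm. A picture is of the moment at which its call begins. There is no depth.
- manip.hand_in(): hands the job in, once; it reports no verdict.
The state is a dict: "time": time; "qpos": joint angles; "qvel": joint speeds; "effort": joint torques, N m; "position": TCP position; "orientation": TCP orientation; "ft_force": force on the tool from outside, world axes, zero at the start; "moment": the same for the moment, N m; "width": opening from 0.0 (shut) to 1.0 (fully open).
Only numpy, scipy, OpenCV 4.12 (cv2) and the standard library are available. Lean on these libraries where they do the work, as an engineer would, in place of code of your own. Each camera call takes 0.05 s, during which the arm holds its last target. There are 200 camera calls.

### The job

Push the long metal instrument case across the bench into the open-fronted grey bay: one end has to go in behind the upright keeper post first, then swing the other end in, until the whole case lies flush against the bay's back wall. Only push it with the fingers: do not lift, tip or carry it, leave the other things on the bench undisturbed, and finish clear of everything.

Things in the scene. Friction and masses are not known exactly. Their poses are not given: they have to be found in the camera images.
- case: loose closed aluminium instrument case, a plain bar 180 long (its x) x 32 wide (its y) x 30 high, 0.2 to 0.42 kg, flat on the bench and sliding on it. Origin at the centre of its underside; z up. Both ends are alike. It starts in front of the bay, its long axis within about 0.5 rad of world x
- case_end_a (a point): centre of the case's end face at its own +x end, 90 from the middle, 15 above its underside
- case_end_b (a point): centre of the case's end face at its own -x end, 90 from the middle, 15 above its underside
- bay: fixed grey bay, no floor, open in front and above. Origin on the bench, mid mouth; +y points into the bay (about world +y), x along the mouth. Inside 220 wide (x -110 to 110), 75 deep (back wall face at y = 75). Side walls 14 thick, 28 high, round noses of radius 7 centred on the mouth line; back wall 14 thick, 40 high. A case flush with it has its middle line at bay y = 59
- post: fixed upright steel keeper post, round, 16 in diameter, 48 high, standing on the bay's mouth line (bay y = 0) at bay x = +53 or -53 (it varies; a flat flush disc, no obstacle, marks the other place). 155 clear to the farther side wall, less than the case's length; 67 clear to the back wall. Origin: centre of its foot
- kit: bystander: loose white drill kit block with short drills standing in it, 110 x 170 x 45 (65 over the drills), origin at the centre of its underside
- can: bystander: loose upright white spray can, 52 in diameter, 150 high, origin at the centre of its underside
- carton: bystander: loose small upright carton 30 x 45 x 70, origin at the centre of its underside
Not all that is in view belongs to the job. There is more than one size of the case; the job needs the smallest.

How it is judged:
By the outcome, as a careful person would: the job done as asked, in the order asked, and still so for the second after the job is handed in, with the robot touching nothing.
It also fails if it takes over 72 s, if anything falls off the work surface, if the arm or the gripper's body presses on something with over 40 N, if the wrist force passes 120 N, or if a joint passes its speed limit or range.

## Working session

There is one attempt and no reset: what is moved stays moved. The work goes in short steps, Python scripts to look and compute and a tool call to move; the robot and the scene stay as the last step left them, time stands still between calls to the robot, and variables do not carry over. Pictures are saved under pics/ and viewed, about 8 in all and at most 12, crops included, and the job is handed in when it is done.

Besides the shell and the picture viewer there is one more tool, called after "Call:" by a JSON object that holds its "method" and its "body". send_rows: Moves the arm, as the interface text tells. Scaled input: -1 to 1 covers 500 mm each way for a shift and 2 rad each way for a turn. Its arguments: {"type":"object","properties":{"commands":{"type":"array"},"jaw":{"type":"number"}},"required":["commands"]}

```bash
mkdir -p pics
python3 - <<'E'
from plant import manip
import cv2,numpy as np
print(manip.get_obs())
for n in("top","scene"):
    c=manip.read_camera(n); cv2.imwrite(f"pics/{n}0.png",c["img"][:,:,::-1]); print(n,c["fx"],c["fy"],c["cx"],c["cy"]);print(np.round(c["pose"],4).tolist())
E
```

```text
{'time': 0.0, 'qpos': array([ 1.05559526e+00,  3.13464495e-01,  1.49843611e+00, -4.62472286e-05,
        1.33098773e+00, -2.23376491e-01]), 'qvel': array([ 0.0003517 , -0.00064817, -0.00125725, -0.00096869, -0.00107448,
       -0.00077989]), 'effort': array([ 9.41857652e-04, -4.02206147e+01, -2.52279264e+01,  6.94938842e-02,
        3.51554516e-02, -5.47930938e-05]), 'position': array([0.15093553, 0.50259297, 0.24915401]), 'orientation': array([-3.14031921e+00, -2.43230903e-04,  2.84977893e+00]), 'ft_force': array([ 0.29213369,  0.04324442, -0.2835752 ]), 'moment': array([-0.03571583,  0.03923728, -0.03741252]), 'width': 1.0039005538425136}
top 538.2910348706998 538.2910348706998 322.59347108876835 232.90799267436378
[[-0.0032, -0.9726, 0.2323, 0.2986], [-1.0, 0.0033, 0.0001, -0.0446], [-0.0009, -0.2323, -0.9726, 1.2311], [0.0, 0.0, 0.0, 1.0]]
scene 439.7741648778362 439.7741648778362 323.48253660385956 235.6945185182641
[[-0.5457, 0.5474, -0.6346, 1.1015], [0.8379, 0.3419, -0.4255, 0.2904], [-0.0159, -0.7639, -0.6452, 0.5839], [0.0, 0.0, 0.0, 1.0]]
```

View pics/top0.png

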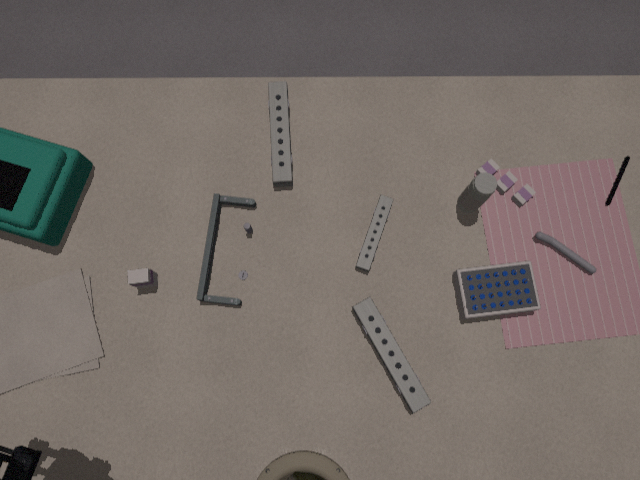

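View pics/scene0.png

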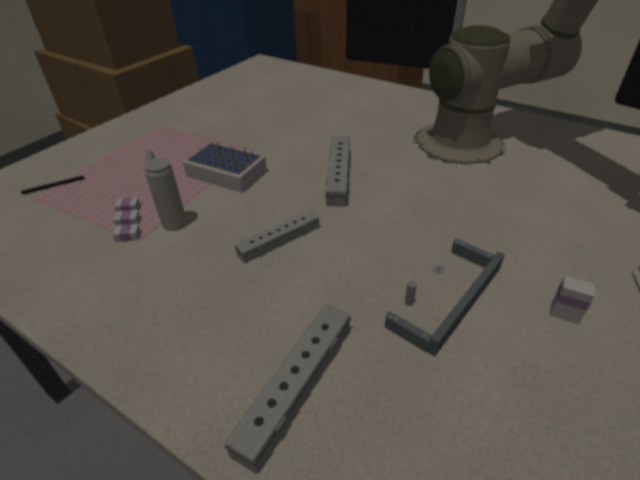

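The top view shows three perforated bars: A at (280,135), B at (375,233), C at (390,355). B is the smallest by far (about 80 px long against about 110-125). The post is at (248,229), the flat disc at (243,275), and the bay opens right, towards the case. I'll confirm with one crop and measure.

```bash
cat > h.py <<'E'
from plant import manip
import cv2,numpy as np
def ray(c,uv,z):
    uv=np.atleast_2d(uv).astype(float); P=c["pose"]
    d=np.c_[(uv[:,0]-c["cx"])/c["fx"],(uv[:,1]-c["cy"])/c["fy"],np.ones(len(uv))]@P[:3,:3].T
    return (P[:3,3]+d*((z-P[2,3])/d[:,2])[:,None])[:,:2]
def proj(c,p):
    q=(np.asarray(p)-c["pose"][:3,3])@c["pose"][:3,:3]
    return q[:2]/q[2]*[c["fx"],c["fy"]]+[c["cx"],c["cy"]]
E
python3 - <<'E'
from h import *
c=manip.read_camera("top"); im=c["img"]
x0,y0=190,180
hsv=cv2.cvtColor(im,cv2.COLOR_RGB2HSV)
for uv in [(375,225),(386,202),(340,230),(210,250),(372,250),(230,302)]: print(uv,im[uv[1],uv[0]],hsv[uv[1],uv[0]])
m=((hsv[...,1]<28)&(hsv[...,2]>110)).astype(np.uint8)
m=cv2.morphologyEx(m,cv2.MORPH_CLOSE,np.ones((5,5)))
m=cv2.morphologyEx(m,cv2.MORPH_OPEN,np.ones((3,3)))
for k in cv2.findContours(m,0,1)[0]:
    if cv2.contourArea(k)<150: continue
    r=cv2.minAreaRect(k); b=cv2.boxPoints(r); w=ray(c,b,.03)
    print(np.round(r[0]),np.round(r[1],1),"ctr",np.round(w.mean(0),4),"sides",np.round([np.linalg.norm(w[1]-w[0]),np.linalg.norm(w[2]-w[1])],4),np.round(w,3).tolist())
cr=cv2.resize(im[180:320,190:410],None,fx=3.5,fy=3.5,interpolation=cv2.INTER_CUBIC)
cv2.imwrite("pics/crop1.png",cr[:,:,::-1])
E
```

```text
(375, 225) [128 122 119] [ 10  18 128]
(386, 202) [126 122 119] [ 13  14 126]
(340, 230) [133 122 114] [ 13  36 133]
(210, 250) [49 48 49] [150   5  49]
(372, 250) [130 126 123] [ 13  14 130]
(230, 302) [85 87 89] [105  11  89]
[392. 354.] [123.   21.7] ctr [ 0.3174 -0.1942] sides [0.0487 0.2603] [[0.419, -0.11], [0.443, -0.153], [0.214, -0.278], [0.193, -0.236]]
[ 43. 330.] [ 98.  112.8] ctr [0.3705 0.5726] sides [0.2456 0.2214] [[0.442, 0.731], [0.505, 0.493], [0.297, 0.419], [0.238, 0.648]]
[138. 276.] [13.9 20.7] ctr [0.4882 0.3727] sides [0.0463 0.032 ] [[0.501, 0.399], [0.507, 0.353], [0.475, 0.347], [0.47, 0.392]]
[487. 271.] [14.3 58.8] ctr [ 0.4969 -0.4141] sides [0.135  0.0324] [[0.5, -0.346], [0.526, -0.478], [0.494, -0.482], [0.468, -0.35]]
[374. 232.] [15.5 75. ] ctr [ 0.5894 -0.1635] sides [0.178  0.0361] [[0.512, -0.116], [0.679, -0.177], [0.667, -0.211], [0.5, -0.149]]
[488. 184.] [34.9 20.4] ctr [ 0.7017 -0.4331] sides [0.0514 0.0807] [[0.704, -0.386], [0.746, -0.415], [0.699, -0.48], [0.657, -0.451]]
[279. 131.] [99.  20.4] ctr [0.8416 0.0587] sides [0.0501 0.2567] [[0.968, 0.092], [0.971, 0.042], [0.715, 0.027], [0.712, 0.074]]
```

View pics/crop1.png

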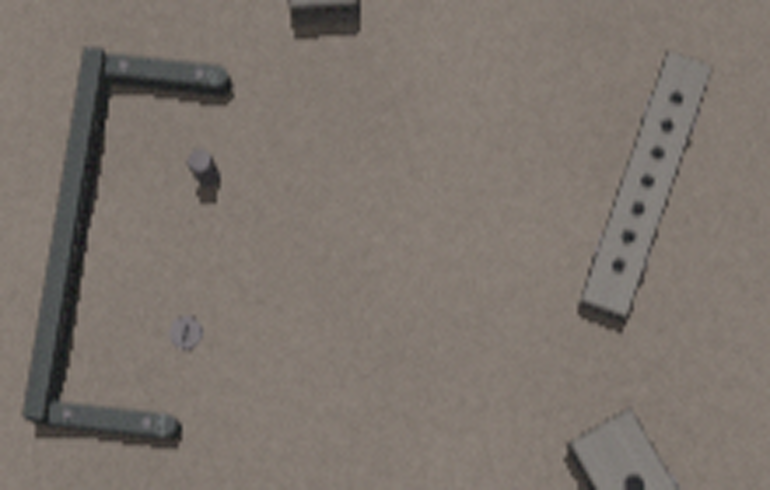

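The crop confirms bar B: its top measures about 178 x 34 mm (the others are about 260 x 50), so B is the case. The post stands at crop (201,160) near the bay's upper (world +x) side, and the flat disc is at (186,332). Now the bay frame and a planned push path.

```bash
cat >> h.py <<'E'
def mv(*targets,cur=None):
    """targets (x,y,z,yaw) world -> dx,dy,dz,spin from current pose (or cur)"""
    o=manip.get_obs()
    p,yaw=(o["position"],o["orientation"][2]) if cur is None else (np.array(cur[:3]),cur[3])
    tx=np.array([np.cos(yaw),np.sin(yaw),0]);ty=np.array([np.sin(yaw),-np.cos(yaw),0])
    for t in targets:
        d=np.array(t[:3])-p; s=-(t[3]-yaw); s=(s+np.pi/2)%np.pi-np.pi/2
        print("->",np.round(t,3),"d",np.round([d@tx/.5,d@ty/.5,-d[2]/.5],3),"spin",round(s/2,3))
def bay(B,x,y): return (B[:2]+np.array([[np.cos(B[2]),-np.sin(B[2])],[np.sin(B[2]),np.cos(B[2])]])@[x,y])
E
python3 - <<'E'
from h import *
c=manip.read_camera("top")
u=lambda a,b:(190+a/3.5,180+b/3.5)
n1=ray(c,u(224,78),.028)[0];n2=ray(c,u(173,427),.028)[0]   # nose tips
b1=ray(c,u(84,50),.04)[0];b2=ray(c,u(26,413),.04)[0]  # back outer corners
po=ray(c,u(201,160),.048)[0];di=ray(c,u(186,332),0)[0]
print("noses",n1,n2,np.linalg.norm(n1-n2),"back",b1,b2,np.linalg.norm(b1-b2),"post",po,"disc",di,np.linalg.norm(po-di))
an=[np.arctan2(*(p-q)[::-1]) for p,q in((n1,n2),(b1,b2),(po,di))];print("angles",an)
E
```

```text
noses [0.65985041 0.11513296] [0.42819172 0.1415089 ] 0.23315539311124295 back [0.67587435 0.20666221] [0.43603098 0.23283858] 0.24126757514048838 post [0.59852756 0.12591588] disc [0.49369745 0.13930817] 0.10568209433916477
angles [np.float64(-0.11336868996011551), np.float64(-0.10870916626414649), np.float64(-0.1270640099035799)]
```

```bash
sed -i 's/; s=(s+np.pi\/2)%np.pi-np.pi\/2//' h.py
python3 - <<'E'
from h import *
mv((.587,-.221,.15,1.217))
E
```

```text
-> [ 0.587 -0.221  0.15   1.217] d [-1.252 -1.135  0.199] spin 0.816
```

Call:
{"method": "send_rows", "body": {"commands": [{"dx":-0.626,"dy":-0.567,"dz":0.05,"spin":0.408},{"dx":-0.626,"dy":-0.567,"dz":0.05,"spin":0.408},{"dx":-0.626,"dy":-0.567,"dz":0.05,"spin":0.408},{"dx":-0.626,"dy":-0.567,"dz":0.05,"spin":0.408},{"dx":-0.626,"dy":-0.567,"dz":0.05,"spin":0.408},{"dx":-0.626,"dy":-0.567,"dz":0.05,"spin":0.408},{"dx":-0.626,"dy":-0.567,"dz":0.05,"spin":0.408},{"dx":-0.626,"dy":-0.567,"dz":0.05,"spin":0.408},{"dx":-0.626,"dy":-0.567,"dz":0.05,"spin":0.408},{"dx":-0.626,"dy":-0.567,"dz":0.05,"spin":0.408},{"dx":-0.626,"dy":-0.567,"dz":0.05,"spin":0.408},{"dx":-0.626,"dy":-0.567,"dz":0.05,"spin":0.408}], "jaw": 1}}

```text
time: 1.2
position: [0.3701, 0.1396, 0.2245]
orientation: [-3.141, -0.0, 2.029]
ft_force: [-0.9, 0.6, -0.3]
width: 0.999
```

Run:
```python
from h import *
mv((.587,-.221,.15,1.217),(.587,-.221,.019,1.217)); print(manip.get_obs()["position"],manip.get_obs()["time"])
```

```text
-> [ 0.587 -0.221  0.15   1.217] d [-0.839  0.07   0.149] spin 0.406
-> [ 0.587 -0.221  0.019  1.217] d [-0.839  0.07   0.411] spin 0.406
[0.37006434 0.13956    0.22449652] 1.2
```

Call:
{"method": "send_rows", "body": {"commands": [{"dx":-0.84,"dy":0.07,"dz":0.15,"spin":0.406},{"dx":-0.84,"dy":0.07,"dz":0.15,"spin":0.406},{"dx":-0.84,"dy":0.07,"dz":0.15,"spin":0.406},{"dx":-0.84,"dy":0.07,"dz":0.15,"spin":0.406},{"dx":-0.84,"dy":0.07,"dz":0.15,"spin":0.406},{"dx":-0.84,"dy":0.07,"dz":0.15,"spin":0.406},{"dx":-0.84,"dy":0.07,"dz":0.15,"spin":0.406},{"dx":-0.84,"dy":0.07,"dz":0.15,"spin":0.406},{"dx":-0.84,"dy":0.07,"dz":0.15,"spin":0.406},{"dx":-0.84,"dy":0.07,"dz":0.15,"spin":0.406},{"dx":-0.84,"dy":0.07,"dz":0.15,"spin":0.406},{"dx":-0.84,"dy":0.07,"dz":0.15,"spin":0.406}]}}

```text
time: 2.2
position: [0.5891, -0.2191, 0.1482]
orientation: [-3.14, -0.0, 1.221]
ft_force: [0.1, 0.3, -0.2]
width: 0.999
```

Run:
```python
from h import *
mv((.587,-.221,.019,1.217)); print(manip.get_obs()["position"],manip.get_obs()["time"])
c=manip.read_camera("wrist"); cv2.imwrite("pics/w1.png",c["img"][:,:,::-1])
for p in [(.673,-.194,.03),(.5065,-.1325,.03)]: print(proj(c,p))
```

```text
-> [ 0.587 -0.221  0.019  1.217] d [-0.005 -0.003  0.258] spin 0.002
[ 0.58905344 -0.21912515  0.1481616 ] 2.2
[417.73227495 165.63865103]
[160.03624184 164.46759744]
```

View pics/w1.png

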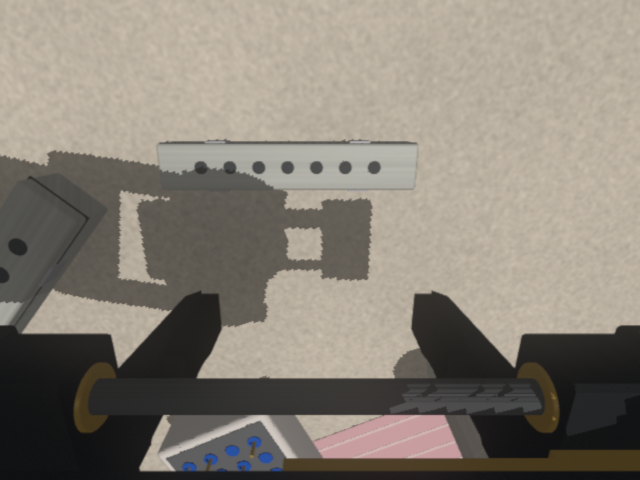

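The view shows the case ahead of the open fingers, its ends at columns 157 and 417 as projected. The big bar is at left and the kit at bottom left, both clear. Descend, then swing the +x end forward with both fingers as a fence.

Call:
{"method": "send_rows", "body": {"commands": [{"dz":0.06},{"dz":0.13},{"dz":0.2},{"dz":0.257},{"dz":0.257},{"dz":0.257}]}}

```text
invalid input at $.commands[0]: expected keys dx, dy, dz, spin
```

Call:
{"method": "send_rows", "body": {"commands": [{"dx":0.02},{"dx":0.04},{"dx":0.06},{"dx":0.07,"dy":0.001,"spin":-0.05},{"dx":0.081,"dy":0.002,"spin":-0.1},{"dx":0.092,"dy":0.001,"spin":-0.15},{"dx":0.102,"dy":-0.001,"spin":-0.2},{"dx":0.112,"dy":-0.004,"spin":-0.25},{"dx":0.122,"dy":-0.008,"spin":-0.3},{"dx":0.131,"dy":-0.013,"spin":-0.35},{"dx":0.139,"dy":-0.018,"spin":-0.395},{"dx":0.139,"dy":-0.018,"spin":-0.395}]}}

```text
invalid input at $.commands[0]: expected keys dx, dy, dz, spin
```

```bash
cat >> h.py <<'E'
B=np.array([.5455,.134,-.113])
def case(name="top",save=None):
    """blob nearest the case's size; reports world/bay centre line from the top face"""
    c=manip.read_camera(name); im=c["img"]; hsv=cv2.cvtColor(im,cv2.COLOR_RGB2HSV)
    if save: cv2.imwrite(save,im[:,:,::-1])
    m=((hsv[...,1]<28)&(hsv[...,2]>105)).astype(np.uint8)
    m=cv2.morphologyEx(cv2.morphologyEx(m,cv2.MORPH_CLOSE,np.ones((5,5))),cv2.MORPH_OPEN,np.ones((3,3)))
    for k in cv2.findContours(m,0,1)[0]:
        if cv2.contourArea(k)<250: continue
        w=ray(c,k.reshape(-1,2),.03).astype(np.float32); r=cv2.minAreaRect(w); b=cv2.boxPoints(r)
        if not(.08<max(r[1])<.2 and min(r[1])<.05 and -.3<r[0][1]<.3): continue
        e=b[1]-b[0] if np.linalg.norm(b[1]-b[0])>np.linalg.norm(b[2]-b[1]) else b[2]-b[1]
        if e[0]<0:e=-e
        t=np.arctan2(e[1],e[0]); R=np.array([[np.cos(B[2]),np.sin(B[2])],[-np.sin(B[2]),np.cos(B[2])]])
        u=R@(np.array(r[0])-B[:2])
        print("case",np.round(r[0],4),np.round(r[1],3),"th",round(t,3),"| bay",np.round(u*1e3,1),"th",round(t-B[2],3))
E
python3 - <<'E'
from h import *
case(save="pics/t2.png"); print(manip.get_obs()["position"])
E
```

```text
[ 0.58831699 -0.21688292  0.14944922]
```

View pics/t2.png

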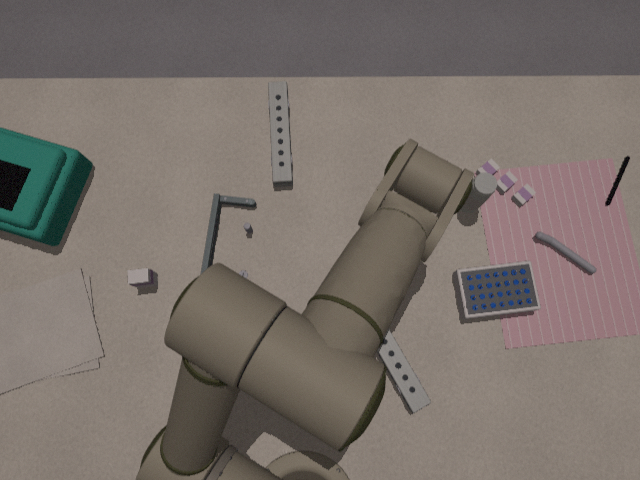

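All keys are required, so nothing moved. The arm blocks the top view here. Sending again in full.

Call:
{"method": "send_rows", "body": {"commands": [{"dx":0,"dy":0,"dz":0.065,"spin":0},{"dx":0,"dy":0,"dz":0.13,"spin":0},{"dx":0,"dy":0,"dz":0.2,"spin":0},{"dx":0,"dy":0,"dz":0.26,"spin":0},{"dx":0,"dy":0,"dz":0.26,"spin":0},{"dx":0,"dy":0,"dz":0.26,"spin":0}]}}

```text
time: 2.8
position: [0.588, -0.217, 0.0202]
orientation: [-3.14, -0.0, 1.223]
ft_force: [0.6, 0.3, 1.0]
width: 1.001
```

Call:
{"method": "send_rows", "body": {"commands": [{"dx":0.02,"dy":0,"dz":0,"spin":0},{"dx":0.04,"dy":0,"dz":0,"spin":0},{"dx":0.06,"dy":0,"dz":0,"spin":0},{"dx":0.07,"dy":0.001,"dz":0,"spin":-0.05},{"dx":0.081,"dy":0.002,"dz":0,"spin":-0.1},{"dx":0.092,"dy":0.001,"dz":0,"spin":-0.15},{"dx":0.102,"dy":-0.001,"dz":0,"spin":-0.2},{"dx":0.112,"dy":-0.004,"dz":0,"spin":-0.25},{"dx":0.122,"dy":-0.008,"dz":0,"spin":-0.3},{"dx":0.131,"dy":-0.013,"dz":0,"spin":-0.35},{"dx":0.139,"dy":-0.018,"dz":0,"spin":-0.395},{"dx":0.139,"dy":-0.018,"dz":0,"spin":-0.395}]}}

```text
time: 3.8
position: [0.6041, -0.1489, 0.021]
orientation: [3.14, 0.001, 2.016]
ft_force: [-0.6, 0.7, -0.8]
width: 0.997
```

Run:
```python
from h import *
o=manip.get_obs();print(o["position"],o["orientation"],o["ft_force"],o["time"])
case("wrist",save="pics/w3.png")
```

```text
[ 0.60412476 -0.14889959  0.02095592] [3.14041740e+00 1.05883676e-03 2.01640224e+00] [-0.58650052  0.66926882 -0.82875099] 3.8
case [ 0.5763 -0.1198] [0.181 0.038] th 0.35 | bay [  59.2 -248.8] th 0.463
```

View pics/w3.png

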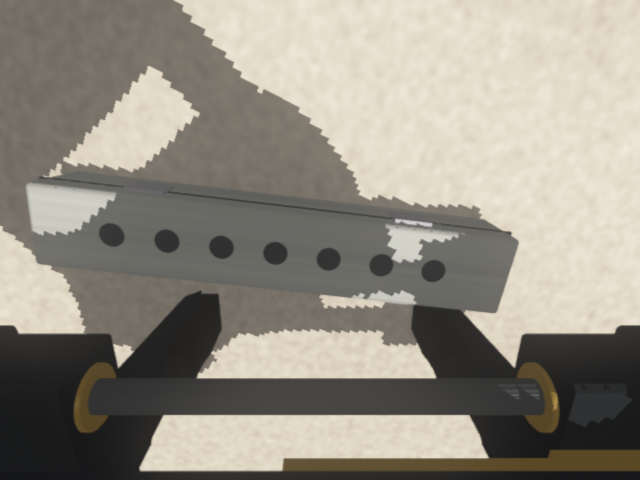

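The wrist view shows the case swung to about 0.35 rad, with the right finger touching. A straight push along tool x will square it on both fingers and bring it onto the insertion line.

Call:
{"method": "send_rows", "body": {"commands": [{"dx":0.015,"dy":0,"dz":0,"spin":0},{"dx":0.03,"dy":0,"dz":0,"spin":0},{"dx":0.05,"dy":0,"dz":0,"spin":0},{"dx":0.07,"dy":0,"dz":0,"spin":0},{"dx":0.09,"dy":0,"dz":0,"spin":0},{"dx":0.11,"dy":0,"dz":0,"spin":0},{"dx":0.13,"dy":0,"dz":0,"spin":0},{"dx":0.15,"dy":0,"dz":0,"spin":0},{"dx":0.17,"dy":0,"dz":0,"spin":0},{"dx":0.19,"dy":0,"dz":0,"spin":0},{"dx":0.21,"dy":0,"dz":0,"spin":0},{"dx":0.23,"dy":0,"dz":0,"spin":0}]}}

```text
time: 4.85
position: [0.5539, -0.0456, 0.0197]
orientation: [-3.141, -0.0, 2.012]
ft_force: [1.6, -3.1, 3.8]
width: 1.0
```

Call:
{"method": "send_rows", "body": {"commands": [{"dx":0.02,"dy":0,"dz":0,"spin":0},{"dx":0.04,"dy":0,"dz":0,"spin":0},{"dx":0.06,"dy":0,"dz":0,"spin":0},{"dx":0.08,"dy":0,"dz":0,"spin":0},{"dx":0.1,"dy":0,"dz":0,"spin":0},{"dx":0.12,"dy":0,"dz":0,"spin":0},{"dx":0.14,"dy":0,"dz":0,"spin":0},{"dx":0.155,"dy":0,"dz":0,"spin":0},{"dx":0.17,"dy":0,"dz":0,"spin":0},{"dx":0.18,"dy":0,"dz":0,"spin":0},{"dx":0.185,"dy":0,"dz":0,"spin":0},{"dx":0.185,"dy":0,"dz":0,"spin":0}]}}

```text
time: 5.85
position: [0.5142, 0.0379, 0.0194]
orientation: [-3.141, -0.001, 2.012]
ft_force: [-0.3, -0.5, 0.2]
width: 1.002
```

Run:
```python
from h import *
o=manip.get_obs();print(o["position"],o["orientation"],o["ft_force"],o["time"])
case("wrist",save="pics/w4.png")
```

```text
[0.51420936 0.03785113 0.01938417] [-3.14054340e+00 -1.28925116e-03  2.01194208e+00] [-0.26829    -0.48297721  0.16265884] 5.85
case [0.4841 0.0543] [0.188 0.042] th 0.479 | bay [-52.  -86.1] th 0.592
```

Call:
{"method": "send_rows", "body": {"commands": [{"dx":0.015,"dy":0,"dz":0,"spin":0},{"dx":0.03,"dy":0,"dz":0,"spin":0},{"dx":0.045,"dy":0,"dz":0,"spin":0},{"dx":0.06,"dy":0,"dz":0,"spin":0},{"dx":0.075,"dy":0,"dz":0,"spin":0},{"dx":0.09,"dy":0,"dz":0,"spin":0},{"dx":0.1,"dy":0,"dz":0,"spin":0},{"dx":0.108,"dy":0,"dz":0,"spin":0},{"dx":0.112,"dy":0,"dz":0,"spin":0},{"dx":0.112,"dy":0,"dz":0,"spin":0}]}}

```text
time: 6.73
position: [0.4908, 0.0882, 0.0198]
orientation: [-3.141, -0.0, 2.012]
ft_force: [-0.2, 0.2, 0.5]
width: 0.999
```

Call:
{"method": "send_rows", "body": {"commands": [{"dx":-0.04,"dy":0,"dz":0,"spin":0},{"dx":-0.08,"dy":0,"dz":0,"spin":0},{"dx":-0.1,"dy":0,"dz":-0.06,"spin":0},{"dx":-0.1,"dy":0,"dz":-0.14,"spin":0},{"dx":-0.1,"dy":0,"dz":-0.2,"spin":0},{"dx":-0.1,"dy":0,"dz":-0.2,"spin":0}], "jaw": 0}}

```text
time: 7.23
position: [0.5149, 0.042, 0.1252]
orientation: [3.134, 0.005, 2.011]
ft_force: [1.7, -0.2, 1.5]
width: 0.572
```

Run:
```python
from h import *
o=manip.get_obs();print(o["position"],o["orientation"],o["ft_force"],o["time"],o["width"],o["qpos"])
case("wrist",save="pics/w5.png")
```

```text
[0.51488792 0.04202124 0.12519296] [3.13351743 0.0049327  2.01108486] [ 1.70008987 -0.17938513  1.45436759] 7.2333 0.5724339936811276 [-1.45808417e-01  4.25327836e-01  1.68927427e+00  4.19781059e-04
  1.01753476e+00 -5.86335757e-01]
case [0.6645 0.1533] [0.08  0.015] th 1.451 | bay [116.1  32.6] th 1.564
case [0.5002 0.1277] [0.095 0.044] th 0.44 | bay [-44.3 -11.4] th 0.553
case [0.6006 0.2145] [0.014 0.113] th -0.119 | bay [45.7 86.2] th -0.006
```

View pics/w5.png

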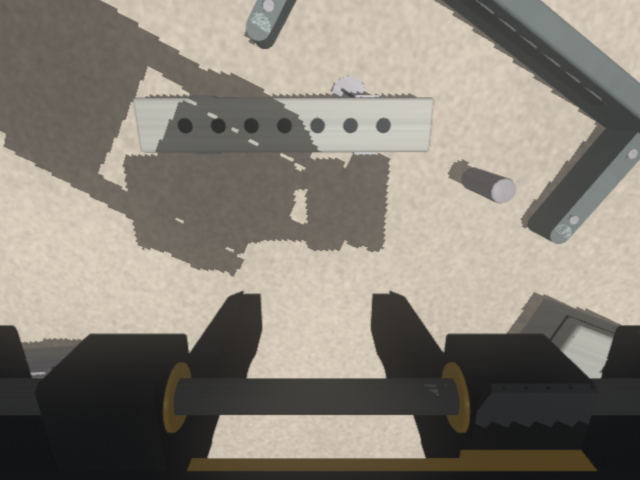

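The view shows the case at columns 134-433, rows 98-150, beyond the fingers. The post top is at (502,188), right of and in front of the case's line, and the disc is at (348,87). The right end is short of the post and the insertion lane is open.

Run:
```python
from h import *
c=manip.read_camera("wrist")
q=ray(c,[(133,98),(433,98),(430,151),(141,151)],.03); po=ray(c,(502,188),.048)[0]; di=ray(c,(348,87),0)[0]
print("corners",np.round(q,4).tolist(),"post",po,"disc",di)
a=q[1]-q[0]; th=np.arctan2(a[1],a[0]); ctr=q.mean(0); n=np.array([-np.sin(th),np.cos(th)]);e=np.array([np.cos(th),np.sin(th)])
print("th",th,"ctr",ctr,"len",np.linalg.norm(a),np.linalg.norm(q[1]-q[2]),"post rel: along",(po-ctr)@e,"normal",(po-ctr)@n)
th=.44;e=np.array([np.cos(th),np.sin(th)])
S=ctr-e*(.09+.009+.025); y=th
mv((*S,.125,y),(*S,.020,y)); print(S)
```

```text
corners [[0.3779, 0.0822], [0.5359, 0.1567], [0.55, 0.13], [0.3907, 0.055]] post [0.59308091 0.12894995] disc [0.48984275 0.14378892]
th 0.4409038609106981 ctr [0.46363498 0.10599527] len 0.17467023136160303 0.030200924138333463 post rel: along 0.126862611683616 normal -0.03448253387243747
-> [0.351 0.053 0.125 0.44 ] d [ 0.157 -0.282 -0.009] spin 0.786
-> [0.351 0.053 0.02  0.44 ] d [ 0.157 -0.282  0.201] spin 0.786
[0.35144577 0.05317878]
```

Call:
{"method": "send_rows", "body": {"commands": [{"dx":0.02,"dy":-0.03,"dz":-0.01,"spin":0.06},{"dx":0.04,"dy":-0.06,"dz":-0.01,"spin":0.12},{"dx":0.06,"dy":-0.1,"dz":-0.01,"spin":0.18},{"dx":0.08,"dy":-0.13,"dz":-0.01,"spin":0.24},{"dx":0.1,"dy":-0.16,"dz":-0.01,"spin":0.3},{"dx":0.11,"dy":-0.2,"dz":-0.01,"spin":0.36},{"dx":0.12,"dy":-0.22,"dz":-0.01,"spin":0.42},{"dx":0.13,"dy":-0.24,"dz":-0.01,"spin":0.48},{"dx":0.14,"dy":-0.26,"dz":-0.01,"spin":0.54},{"dx":0.15,"dy":-0.27,"dz":-0.01,"spin":0.6},{"dx":0.157,"dy":-0.28,"dz":-0.01,"spin":0.66},{"dx":0.157,"dy":-0.282,"dz":-0.01,"spin":0.72}], "jaw": 0}}

```text
time: 8.33
position: [0.3496, 0.0538, 0.1234]
orientation: [-3.139, 0.003, 0.566]
ft_force: [-0.1, 0.0, 0.4]
width: 0.003
```

Call:
{"method": "send_rows", "body": {"commands": [{"dx":0,"dy":0,"dz":0,"spin":0.06},{"dx":0,"dy":0,"dz":0,"spin":0.066},{"dx":0,"dy":0,"dz":0,"spin":0.066}]}}

```text
time: 8.58
position: [0.3508, 0.0535, 0.1239]
orientation: [-3.14, 0.002, 0.442]
ft_force: [0.5, 1.5, 0.0]
width: 0.006
```

Run:
```python
from h import *
o=manip.get_obs();print(o["position"],o["orientation"],o["time"],o["width"])
S=(.3514,.0532)
mv((*S,.125,.44),(*S,.020,.44))
case("wrist",save="pics/w6.png")
```

```text
[0.35078134 0.05347206 0.12387356] [-3.14026208e+00  1.71161698e-03  4.42300553e-01] 8.5833 0.006237427303266129
-> [0.351 0.053 0.125 0.44 ] d [ 0.001  0.001 -0.002] spin 0.001
-> [0.351 0.053 0.02  0.44 ] d [0.001 0.001 0.208] spin 0.001
case [0.433  0.0909] [0.109 0.034] th 0.462 | bay [-106.9  -55.6] th 0.575
```

View pics/w6.png

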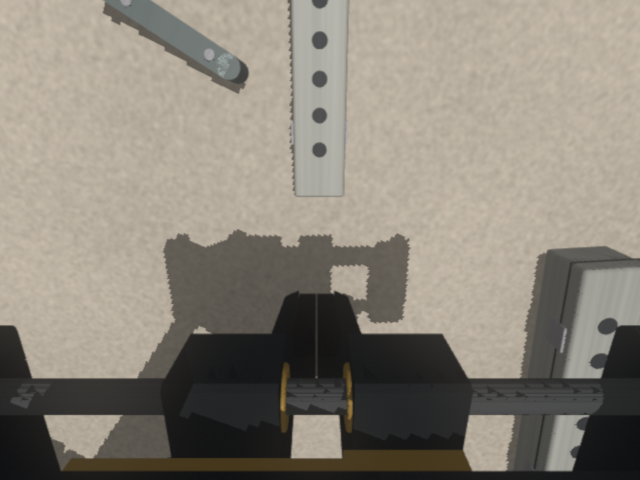

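The closed fingers (column 317) are lined up with the case's end (columns 295-345, row 195), and the path is clear. Descend and push along the axis about 105 mm.

Call:
{"method": "send_rows", "body": {"commands": [{"dx":0,"dy":0.002,"dz":0.05,"spin":0},{"dx":0,"dy":0.002,"dz":0.1,"spin":0},{"dx":0,"dy":0.002,"dz":0.15,"spin":0},{"dx":0,"dy":0.002,"dz":0.19,"spin":0},{"dx":0,"dy":0.002,"dz":0.208,"spin":0},{"dx":0,"dy":0.002,"dz":0.208,"spin":0}]}}

```text
time: 9.13
position: [0.3504, 0.0527, 0.0189]
orientation: [-3.139, 0.004, 0.442]
ft_force: [-0.7, 0.1, 0.3]
width: 0.008
```

Call:
{"method": "send_rows", "body": {"commands": [{"dx":0.02,"dy":0,"dz":0,"spin":0},{"dx":0.035,"dy":0,"dz":0,"spin":0},{"dx":0.045,"dy":0,"dz":0,"spin":0},{"dx":0.055,"dy":0,"dz":0,"spin":0},{"dx":0.07,"dy":0,"dz":0,"spin":0},{"dx":0.085,"dy":0,"dz":0,"spin":0},{"dx":0.1,"dy":0,"dz":0,"spin":0},{"dx":0.115,"dy":0,"dz":0,"spin":0},{"dx":0.13,"dy":0,"dz":0,"spin":0},{"dx":0.14,"dy":0,"dz":0,"spin":0},{"dx":0.145,"dy":0,"dz":0,"spin":0},{"dx":0.145,"dy":0,"dz":0,"spin":0}]}}

```text
time: 10.13
position: [0.4181, 0.0836, 0.0207]
orientation: [3.141, -0.001, 0.44]
ft_force: [0.6, 0.5, 0.6]
width: 0.003
```

Run:
```python
from h import *
o=manip.get_obs();print(o["position"],o["orientation"],o["ft_force"],o["time"])
case("top"); case("wrist")
t=manip.read_camera("top")["img"][150:350,160:420];w=manip.read_camera("wrist")["img"]
a=cv2.resize(t,(520,400)); b=cv2.resize(w,(280,210)); p=np.zeros((400,800,3),np.uint8);p[:,:520]=a;p[:210,520:]=b
cv2.imwrite("pics/t7.png",p[:,:,::-1])
```

```text
[0.4180749  0.08356328 0.02071326] [ 3.14119570e+00 -1.06828851e-03  4.40015285e-01] [0.61511993 0.51807515 0.60338574] 10.1333
case [0.5434 0.1418] [0.107 0.034] th 0.434 | bay [-2.9  7.5] th 0.547
case [0.4765 0.1149] [0.102 0.041] th 0.462 | bay [-66.4 -26.8] th 0.575
```

View pics/t7.png

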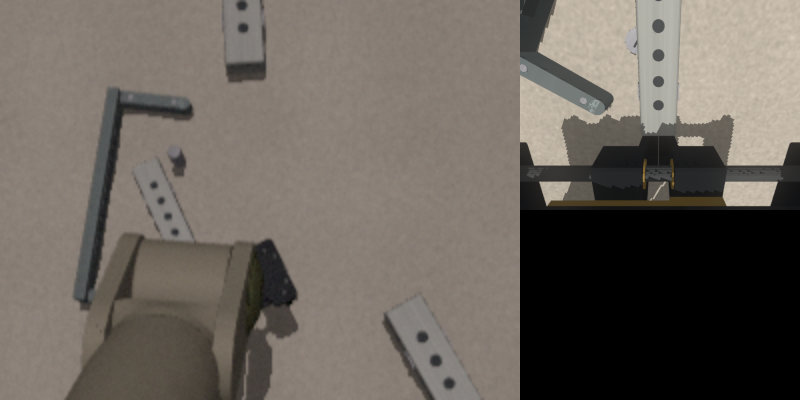

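The right end is already passing behind the post (crop (175,152)) with clearance. I'll push 35 mm more.

Call:
{"method": "send_rows", "body": {"commands": [{"dx":0.015,"dy":0,"dz":0,"spin":0},{"dx":0.03,"dy":0,"dz":0,"spin":0},{"dx":0.045,"dy":0,"dz":0,"spin":0},{"dx":0.058,"dy":0,"dz":0,"spin":0},{"dx":0.066,"dy":0,"dz":0,"spin":0},{"dx":0.07,"dy":0,"dz":0,"spin":0},{"dx":0.07,"dy":0,"dz":0,"spin":0}]}}

```text
time: 10.92
position: [0.4495, 0.0985, 0.0207]
orientation: [3.141, -0.001, 0.44]
ft_force: [-0.2, -0.6, 0.5]
width: 0.004
```

Call:
{"method": "send_rows", "body": {"commands": [{"dx":-0.04,"dy":0,"dz":0,"spin":0},{"dx":-0.08,"dy":0,"dz":-0.02,"spin":0},{"dx":-0.12,"dy":0.0,"dz":-0.08,"spin":0},{"dx":-0.12,"dy":0,"dz":-0.16,"spin":0},{"dx":-0.12,"dy":0,"dz":-0.2,"spin":0},{"dx":-0.12,"dy":0,"dz":-0.2,"spin":0}]}}

```text
time: 11.42
position: [0.3968, 0.0724, 0.1245]
orientation: [3.137, -0.008, 0.44]
ft_force: [-0.5, 0.3, -0.1]
width: 0.001
```

Run:
```python
from h import *
o=manip.get_obs();print(o["position"],o["orientation"],o["ft_force"],o["time"])
case("top"); case("wrist")
```

```text
[0.39677684 0.0724347  0.12454785] [ 3.13709562 -0.00766408  0.43954663] [-0.52173423  0.26509307 -0.05642896] 11.4167
case [0.5545 0.1467] [0.151 0.039] th 0.41 | bay [ 7.5 13.7] th 0.523
case [0.4344 0.1804] [0.08  0.014] th 1.457 | bay [-115.6   33.6] th 1.57
```

Run:
```python
from h import *
mv((.5196,.0765,.125,2.011),(.5196,.0765,.020,2.011))
```

```text
-> [0.52  0.076 0.125 2.011] d [ 0.229  0.099 -0.008] spin -0.786
-> [0.52  0.076 0.02  2.011] d [0.229 0.099 0.202] spin -0.786
```

Call:
{"method": "send_rows", "body": {"commands": [{"dx":0.02,"dy":0.01,"dz":-0.01,"spin":-0.06},{"dx":0.04,"dy":0.02,"dz":-0.01,"spin":-0.12},{"dx":0.06,"dy":0.03,"dz":-0.01,"spin":-0.18},{"dx":0.08,"dy":0.04,"dz":-0.01,"spin":-0.24},{"dx":0.1,"dy":0.05,"dz":-0.01,"spin":-0.3},{"dx":0.12,"dy":0.06,"dz":-0.01,"spin":-0.36},{"dx":0.14,"dy":0.07,"dz":-0.01,"spin":-0.42},{"dx":0.16,"dy":0.08,"dz":-0.01,"spin":-0.48},{"dx":0.18,"dy":0.09,"dz":-0.01,"spin":-0.54},{"dx":0.2,"dy":0.1,"dz":-0.01,"spin":-0.6},{"dx":0.22,"dy":0.1,"dz":-0.01,"spin":-0.66},{"dx":0.229,"dy":0.1,"dz":-0.01,"spin":-0.72}], "jaw": 0.4}}

```text
time: 12.52
position: [0.5199, 0.0764, 0.1236]
orientation: [-3.139, -0.001, 1.886]
ft_force: [-0.3, 0.4, 0.0]
width: 0.399
```

Call:
{"method": "send_rows", "body": {"commands": [{"dx":0,"dy":0,"dz":0,"spin":-0.06},{"dx":0,"dy":0,"dz":0,"spin":-0.066},{"dx":0,"dy":0,"dz":0,"spin":-0.066}]}}

```text
time: 12.77
position: [0.5191, 0.0763, 0.1242]
orientation: [-3.14, -0.001, 2.009]
ft_force: [0.4, -0.8, 0.5]
width: 0.403
```

Run:
```python
from h import *
mv((.5196,.0765,.020,2.011)); o=manip.get_obs();print(o["position"],o["orientation"][2],o["width"],o["time"])
case("wrist",save="pics/w8.png")
```

```text
-> [0.52  0.076 0.02  2.011] d [-0.     0.001  0.208] spin -0.001
[0.51908696 0.07628476 0.12423231] 2.0092269841051547 0.4027537066789121 12.7667
case [0.6643 0.1543] [0.081 0.014] th 1.454 | bay [115.7  33.6] th 1.567
case [0.5395 0.1444] [0.18  0.044] th 0.329 | bay [-7.2  9.7] th 0.442
```

View pics/w8.png

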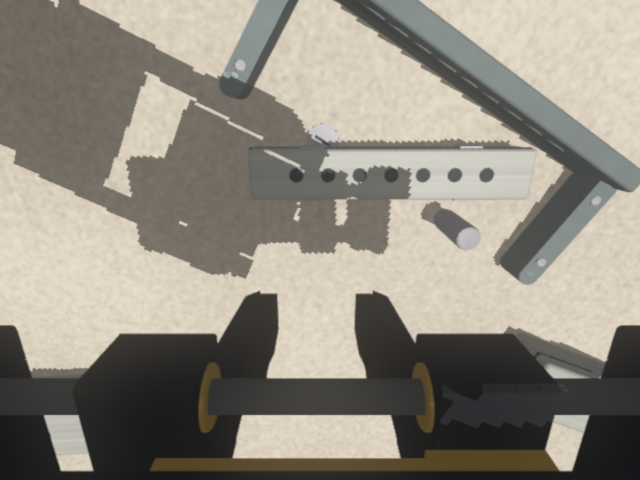

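The view shows the case's right end (column 535) behind the post (foot about (430,210), top (467,238)), its left end at column 248 still in front of the mouth and clear of the left nose (237,88). Descend and swing the left end in part way.

Call:
{"method": "send_rows", "body": {"commands": [{"dx":0,"dy":0,"dz":0.05,"spin":0},{"dx":0,"dy":0,"dz":0.1,"spin":0},{"dx":0,"dy":0,"dz":0.15,"spin":0},{"dx":0,"dy":0,"dz":0.19,"spin":0},{"dx":0,"dy":0,"dz":0.208,"spin":0},{"dx":0,"dy":0,"dz":0.208,"spin":0}]}}

```text
time: 13.32
position: [0.5185, 0.0762, 0.0199]
orientation: [-3.138, -0.002, 2.01]
ft_force: [0.6, 0.6, -1.2]
width: 0.402
```

Call:
{"method": "send_rows", "body": {"commands": [{"dx":0.02,"dy":0,"dz":0,"spin":0},{"dx":0.04,"dy":0,"dz":0,"spin":0},{"dx":0.05,"dy":0,"dz":0,"spin":0},{"dx":0.058,"dy":0,"dz":0,"spin":0.025},{"dx":0.066,"dy":0,"dz":0,"spin":0.05},{"dx":0.075,"dy":0.002,"dz":0,"spin":0.075},{"dx":0.083,"dy":0.004,"dz":0,"spin":0.1},{"dx":0.092,"dy":0.006,"dz":0,"spin":0.125},{"dx":0.1,"dy":0.008,"dz":0,"spin":0.15},{"dx":0.1,"dy":0.008,"dz":0,"spin":0.15}]}}

```text
time: 14.15
position: [0.5018, 0.1242, 0.0226]
orientation: [3.14, 0.0, 1.711]
ft_force: [0.4, 0.0, -0.4]
width: 0.399
```

Run:
```python
from h import *
o=manip.get_obs();print(o["position"],o["orientation"][2],o["ft_force"],o["time"])
case("wrist",save="pics/w9.png"); case("top")
```

```text
[0.50178297 0.12418881 0.02257556] 1.7110224679869916 [ 0.43579441  0.02356499 -0.37686283] 14.15
```

View pics/w9.png

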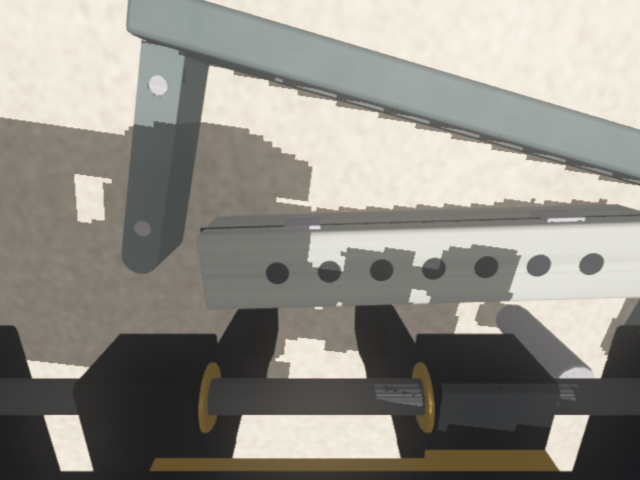

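The view shows the left end (corners (200,230) and (208,308)) just inside the left nose (tip (140,272), inner face about column 185). The right end stays behind the post. I'll check the side clearance numerically.

Run:
```python
from h import *
c=manip.read_camera("wrist")
R=np.array([[np.cos(B[2]),np.sin(B[2])],[-np.sin(B[2]),np.cos(B[2])]])
q=ray(c,[(200,230),(208,308),(620,218)],.03); n=ray(c,[(140,260),(140,272)],.028); w=ray(c,[(183,48)],.028); f=ray(c,[(600,261)],.03)
for k,v in dict(farL=q[0],nearL=q[1],farEdge=q[2],nose=n[0],tip=n[1],wallin=w[0]).items(): print(k,np.round(R@(v-B[:2])*1e3,1))
d=q[2]-q[0];print("th bay",np.arctan2(d[1],d[0])-B[2])
```

```text
farL [-94.3  17.6]
nearL [-86.3 -13.7]
farEdge [52.3 60.6]
nose [-115.1   -0.9]
tip [-114.6   -6. ]
wallin [-109.2   75.5]
th bay 0.2855910738462832
```

Case left end at bay x ≈ -94 to -86, theta 0.29, about 16 mm clear of the side wall, so no axial correction is needed. Finish the swing, then regrip the fence around the case's middle for the flush push.

Run:
```python
from h import *
T=lambda x,y,z,yaw:(*bay(B,x/1e3,y/1e3),z,yaw)
y1=1.458
s=T(-44,7,.021,y1)
mv(s)
print("then from there"); mv(T(-44,-8,.021,y1),T(-20,-10,.021,y1),T(-20,33,.021,y1),cur=s)
```

```text
-> [0.503 0.146 0.021 1.458] d [0.045 0.008 0.002] spin 0.128
then from there
-> [0.501 0.131 0.021 1.458] d [-0.03 -0.   -0.  ] spin -0.0
-> [0.524 0.126 0.021 1.458] d [-0.034  0.048 -0.   ] spin -0.0
-> [0.529 0.169 0.021 1.458] d [ 0.052  0.048 -0.   ] spin -0.0
```

Call:
{"method": "send_rows", "body": {"commands": [{"dx":0.008,"dy":0.001,"dz":0,"spin":0.022},{"dx":0.016,"dy":0.003,"dz":0,"spin":0.044},{"dx":0.024,"dy":0.004,"dz":0.001,"spin":0.066},{"dx":0.032,"dy":0.006,"dz":0.001,"spin":0.088},{"dx":0.04,"dy":0.007,"dz":0.002,"spin":0.11},{"dx":0.045,"dy":0.008,"dz":0.002,"spin":0.128},{"dx":0.045,"dy":0.008,"dz":0.002,"spin":0.128},{"dx":0.045,"dy":0.008,"dz":0.002,"spin":0.128}]}}

```text
time: 14.97
position: [0.5028, 0.1459, 0.0209]
orientation: [3.141, -0.0, 1.458]
ft_force: [-0.6, -0.1, 0.5]
width: 0.401
```

Call:
{"method": "send_rows", "body": {"commands": [{"dx":-0.02,"dy":0,"dz":0,"spin":0},{"dx":-0.034,"dy":0.0,"dz":0,"spin":0},{"dx":-0.034,"dy":0.016,"dz":0,"spin":0},{"dx":-0.034,"dy":0.032,"dz":0,"spin":0},{"dx":-0.034,"dy":0.048,"dz":0,"spin":0},{"dx":-0.034,"dy":0.048,"dz":0,"spin":0},{"dx":-0.034,"dy":0.048,"dz":0,"spin":0}], "jaw": 0.7}}

```text
time: 15.55
position: [0.525, 0.1263, 0.0206]
orientation: [3.142, -0.0, 1.456]
ft_force: [-0.3, -0.4, 0.6]
width: 0.699
```

Run:
```python
from h import *
o=manip.get_obs();print(o["position"],o["orientation"][2],o["ft_force"],o["time"],o["width"])
R=np.array([[np.cos(B[2]),np.sin(B[2])],[-np.sin(B[2]),np.cos(B[2])]])
print("gripper bay",R@(o["position"][:2]-B[:2])*1e3)
mv((*bay(B,-.02,.033),.021,1.458))
c=manip.read_camera("wrist"); cv2.imwrite("pics/w10.png",c["img"][:,:,::-1])
im=cv2.cvtColor(c["img"],cv2.COLOR_RGB2GRAY)
# far/near edges of case in bay y at several columns: print dark->light transitions
for x in (-70,-30,-5,20):
    ys=np.arange(-10,95,2); v=[]
    for y in ys:
        u=proj(c,[*bay(B,x/1e3,y/1e3),.03]); i=np.round(u).astype(int)
        v.append(int(im[i[1],i[0]]) if 0<=i[0]<640 and 0<=i[1]<480 else -1)
    print(x,v)
```

```text
[0.5249835  0.12630978 0.02055017] 1.4558224421940746 [-0.27809169 -0.37561177  0.55351121] 15.55 0.6987464172621237
gripper bay [-19.51850718  -9.95460534]
-> [0.529 0.169 0.021 1.458] d [ 0.086 -0.001 -0.001] spin -0.001
-70 [34, 34, 100, 117, 118, 113, 115, 115, 116, 115, 116, 114, 115, 116, 116, 104, 108, 110, 112, 110, 110, 109, 106, 110, 108, 110, 110, 110, 113, 111, 111, 74, 107, 121, 120, 119, 222, 224, 228, 225, 224, 225, 204, 115, 149, 149, 149, 149, 149, 149, 140, 221, 224]
-30 [120, 123, 122, 120, 121, 120, 119, 120, 118, 119, 117, 121, 117, 118, 120, 120, 145, 203, 211, 218, 214, 216, 213, 205, 114, 112, 116, 116, 116, 118, 117, 122, 102, 114, 225, 226, 226, 226, 219, 222, 223, 226, 141, 131, 150, 151, 150, 150, 150, 153, 144, 224, 227]
-5 [120, 115, 119, 123, 151, 188, 130, 124, 128, 124, 121, 141, 186, 123, 122, 123, 127, 200, 211, 218, 219, 217, 217, 98, 99, 99, 161, 217, 217, 218, 219, 216, 150, 108, 210, 232, 228, 232, 232, 226, 223, 220, 127, 130, 151, 150, 150, 150, 151, 152, 158, 226, 231]
20 [38, 38, 39, 39, 41, 43, 43, 44, 45, 58, 116, 114, 120, 121, 120, 121, 121, 126, 210, 212, 218, 218, 218, 113, 98, 101, 99, 215, 218, 218, 219, 218, 207, 116, 112, 227, 228, 228, 226, 221, 226, 230, 127, 133, 150, 150, 150, 153, 152, 153, 155, 225, 226]
```

The case is inside, nearly parallel (theta about 0.05), its middle around bay y = 38. Now the flush push.

Call:
{"method": "send_rows", "body": {"commands": [{"dx":0.02,"dy":0,"dz":0,"spin":0},{"dx":0.035,"dy":0,"dz":0,"spin":0},{"dx":0.048,"dy":0,"dz":0,"spin":0},{"dx":0.06,"dy":0,"dz":0,"spin":0},{"dx":0.07,"dy":0,"dz":0,"spin":0},{"dx":0.078,"dy":0,"dz":0,"spin":0},{"dx":0.084,"dy":0,"dz":0,"spin":0},{"dx":0.087,"dy":0,"dz":0,"spin":0},{"dx":0.089,"dy":0,"dz":0,"spin":0},{"dx":0.089,"dy":0,"dz":0,"spin":0}]}}

```text
time: 16.43
position: [0.5294, 0.1689, 0.0207]
orientation: [-3.14, 0.003, 1.456]
ft_force: [-4.3, -13.4, 3.3]
width: 0.699
```

Call:
{"method": "send_rows", "body": {"commands": [{"dx":0.002,"dy":0,"dz":0,"spin":0},{"dx":0.004,"dy":0,"dz":0,"spin":0},{"dx":0.004,"dy":0,"dz":0,"spin":0}]}}

```text
time: 16.68
position: [0.5294, 0.169, 0.0207]
orientation: [-3.139, 0.006, 1.456]
ft_force: [-8.6, -28.0, 8.0]
width: 0.699
```

Call:
{"method": "send_rows", "body": {"commands": [{"dx":-0.02,"dy":0,"dz":0,"spin":0},{"dx":-0.05,"dy":0,"dz":0,"spin":0},{"dx":-0.1,"dy":0,"dz":0,"spin":0},{"dx":-0.14,"dy":0,"dz":-0.04,"spin":0},{"dx":-0.14,"dy":0,"dz":-0.12,"spin":0},{"dx":-0.14,"dy":0,"dz":-0.2,"spin":0},{"dx":-0.14,"dy":0,"dz":-0.24,"spin":0},{"dx":-0.14,"dy":0,"dz":-0.24,"spin":0}]}}

```text
time: 17.35
position: [0.5239, 0.1031, 0.1454]
orientation: [3.133, -0.001, 1.456]
ft_force: [-0.6, 0.7, 0.3]
width: 0.702
```

```bash
cat > chk.py <<'E'
from h import *
o=manip.get_obs();print(o["position"],o["time"])
c=manip.read_camera("wrist"); cv2.imwrite("pics/w11.png",c["img"][:,:,::-1])
im=cv2.GaussianBlur(cv2.cvtColor(c["img"],cv2.COLOR_RGB2GRAY),(3,3),0)
for x in (-88,-75,-60,-45,-30,-15,0,15,30,45,60,75):
    s=""
    for lo,hi in((30,55),(66,84)):
        ys=np.arange(lo,hi,.5); p=np.array([proj(c,[*bay(B,x/1e3,y/1e3),.03]) for y in ys],np.float32)
        v=cv2.remap(im,p[None,:,0].copy(),p[None,:,1].copy(),1)[0].astype(float); g=np.diff(v)
        s+=f" [{v[0]:.0f}..{v[-1]:.0f}] max@{ys[g.argmax()]}({g.max():.0f}) min@{ys[g.argmin()]}({g.min():.0f})"
    print(x,s)
E
python3 chk.py
```

```text
[0.52393914 0.10307125 0.14541536] 17.35
-88  [106..185] max@36.5(26) min@43.0(-16) [186..127] max@76.5(13) min@74.5(-33)
-75  [101..191] max@33.0(15) min@42.5(-15) [191..128] max@76.5(13) min@74.0(-34)
-60  [176..162] max@30.0(13) min@54.0(-20) [192..128] max@76.5(12) min@74.5(-25)
-45  [190..193] max@44.0(9) min@43.0(-11) [193..131] max@76.5(12) min@74.5(-25)
-30  [198..194] max@44.5(12) min@42.5(-16) [193..130] max@76.0(11) min@74.0(-24)
-15  [196..195] max@44.0(14) min@42.5(-15) [195..130] max@76.0(12) min@74.0(-24)
0  [197..165] max@44.0(13) min@54.0(-22) [195..130] max@76.0(12) min@74.0(-28)
15  [191..197] max@44.0(15) min@42.5(-13) [195..132] max@76.0(14) min@74.0(-30)
30  [198..198] max@44.0(17) min@41.5(-16) [195..131] max@76.0(14) min@74.0(-30)
45  [188..197] max@44.0(15) min@42.0(-17) [196..130] max@76.0(13) min@73.5(-34)
60  [192..159] max@44.0(16) min@54.0(-23) [196..129] max@76.0(14) min@73.5(-35)
75  [190..195] max@44.0(13) min@42.0(-14) [196..128] max@76.0(13) min@73.5(-27)
```

Call:
{"method": "send_rows", "body": {"commands": [{"dx":-0.04,"dy":0,"dz":-0.06,"spin":0},{"dx":-0.08,"dy":0,"dz":-0.12,"spin":0},{"dx":-0.1,"dy":0,"dz":-0.18,"spin":0},{"dx":-0.1,"dy":0,"dz":-0.2,"spin":0},{"dx":-0.1,"dy":0,"dz":-0.2,"spin":0},{"dx":-0.1,"dy":0,"dz":-0.2,"spin":0},{"dx":-0.1,"dy":0,"dz":-0.2,"spin":0},{"dx":-0.1,"dy":0,"dz":-0.2,"spin":0}]}}

```text
time: 18.07
position: [0.5156, 0.0539, 0.2387]
orientation: [-3.138, -0.0, 1.457]
ft_force: [-0.4, 1.2, -0.1]
width: 0.703
```

Run:
```python
from h import *
c=manip.read_camera("wrist")["img"];s=manip.read_camera("scene")["img"]
p=np.hstack([cv2.resize(c,(400,300)),cv2.resize(s,(400,300))]); cv2.imwrite("pics/f12.png",p[:,:,::-1])
o=manip.get_obs();print(o["position"],o["qvel"].round(3),o["ft_force"],o["time"])
```

```text
[0.51585256 0.05370823 0.23945858] [-0.002 -0.006 -0.009  0.     0.004  0.002] [-0.81877044  0.11304357  0.23751009] 18.1667
```

View pics/f12.png

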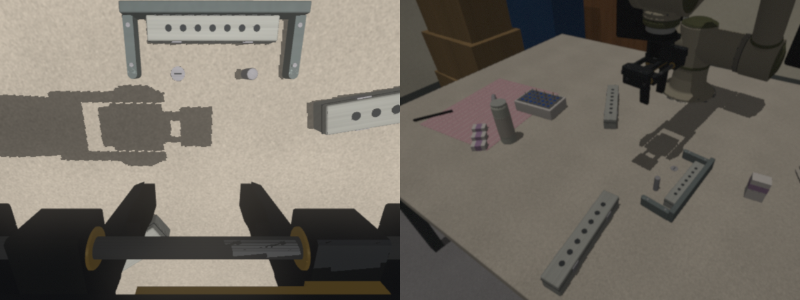

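The case lies flush along the bay's back wall (wrist pane, columns 146-279, rows 14-42), inside both side walls and behind the post at (250,73). The other things look where they started and the gripper is clear. Handing in.

```bash
python3 -c "
from plant import manip
print(manip.hand_in())"
```

```text
the job is handed in; nothing more can be done
None
```

The case is in the bay, flush against the back wall, and I handed the job in at about 18 s of the 72 s allowed.

**What I did:** I picked the smallest of the three bars and only pushed it with the fingers. I turned it and slid it onto a slanted line into the bay, then pushed it by its end so its right (world +x) end went in behind the post. I then swung the left end in and pressed it against the back wall, reaching about 30 N at the wrist.

**Last checks:**
- **Flush fit:** the case's rear edge measured about 2 to 2.5 mm from the wall's image line along its whole length, roughly the camera calibration error. That means it is parallel to the wall to within about half a millimetre.
- **Surroundings:** the last picture shows the case inside both side walls and behind the post, with the kit, can, carton and other bars apparently where they began. I judged those by eye and did not measure them.
- **Robot:** it stands clear at a height of 0.24 m with about zero wrist force.

**What went wrong or disagreed:**
- One pair of move calls was refused for missing keys, and nothing moved.
- The top and wrist cameras disagreed by about 4 to 6 mm on the post's position, so I used the wrist camera's relative measurements for the insertion.

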